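# Free the lathe spindle and let the blank show its heavy side

### The arm

A 6-joint arm with a two-finger parallel gripper is mounted at the origin on a cart in front of the work surface, level with it; the furniture and walls round the work are solid. World frame = base frame: x ahead of the robot, y to its left, z up, the work surface at z = 0. Lengths are in mm, angles in rad, forces in N, time in s.
With the tool pointing down it reaches from about 300 to 775 mm from the base axis. Payload 14.6 kg.
Tool frame: the origin (TCP) lies at the centre of the arm's flange, where the gripper is bolted on; the fingertips stand 173 mm ahead of it and the grasp point (between the pads) lies 155 mm ahead of it; z points along the fingers, y is the line along which they close (so a half turn about z gives the same grasp; the last joint's range is limited). The gripper opens to 85 mm and grips with 20 to 120 N. Pads are 22 mm wide; open, the fingers measure 114 mm over their backs; the gripper's body (76 mm by 85 mm) begins 54 mm behind the grasp point. The pads swing forward as they close: fully open they stand 13 mm farther back than shut.
Start: joints at [1.205, 0.3, 1.521, -0, 1.321, -0.067], TCP at [161.903, 525.622, 404.681] pointing down, gripper open.
Joint ranges: [-3.03, 3.03], [-0.79, 2.21], [0.23, 2.52], [-1.04, 4.18], [0, 3.07], [-2.55, 2.55]. Speed limits (rad/s): [2.22, 2.22, 2.57, 3.14, 3.14, 3.14].

### API

Orientations are given as a unit quaternion [w, x, y, z].
In Python, from rig import bot, eyes gives the robot as it stands. Calls block until the motion is done:
- bot.move_to(position, orientation): joint-space move of the TCP to a pose.
- bot.servo_line(position, attitude=None, speed=150, until_force=None): straight line of the TCP; attitude=None keeps the orientation; speed is the mean speed in mm/s. With until_force (N) it stops when the force on the tool has changed by that much, and returns True; else False.
- bot.move_joints(angles): joint-space move.
- bot.move_gripper(opening, grip_force=None): finger opening in mm; grip_force is the grip in N (None keeps the last); returns when the fingers have stopped.
- bot.dwell(seconds).
- bot.ik(position, orientation): joint angles nearest the present ones, or None.
- eyes.read_camera(name): name is "scene" or "side" or "wrist"; returns a dict with "image" (384x512x3 uint8, blue, green, red), "depth" (384x512 float32, mm along the optical axis (not along the pixel's ray), 0 where there is no reading), "fovy" (degrees; the focal length in pixels is half the picture's height over the tangent of half this angle, whatever the lens; pixels are square), "cx", "cy" (the principal point, pixels), "eye" and "attitude" of the camera in the world; the wrist camera has in their place "mount" (4x4, takes a point from camera to tool coordinates, whose origin is the TCP and whose axes are the flange's). Camera axes: x right, y down, z forward; pixel columns grow to the right and rows downward; lengths in mm; the calibration is good to about 2 mm. A picture is of the moment at which its call begins: read the wrist's pose just before it.
A pose or a line that the arm cannot do raises bot.MotionError and nothing moves.
- bot.finish_job(): hands the job in; it is judged then, once.
Trained networks look in the newest picture that a camera, given by its name, has taken for a name from the list of things; names that differ only in an ending like _2 or _b are one class to them, and where a whole thing is asked for, a point or a joint stands for the part that bears it (a point fixed in the world has none). Each returns a list of dicts, best first, with "p" (0 to 1); they miss things now and then, are a little off and sometimes report something else, mostly with a low value. They report only what shows in the picture. A call takes as long as a camera call.
- eyes.look_for(camera, target): "pixel" ([row, column] in pixels, amid what is visible of it).
- eyes.trace(camera, target): "pixels" (384x512 bool, what is visible of it) and "pixel" ([row, column] in pixels, amid what is visible of it).
Readings, each from a call of its own:
- bot.read_clock(): time.
- bot.read_joint_positions(): joint angles.
- bot.read_qvel(): joint speeds.
- bot.read_effort(): joint torques, N m.
- bot.read_ee_pos(): TCP position.
- bot.read_tool_rot(): TCP orientation.
- bot.read_ft_force(): force on the tool from outside, world axes, zero at the start.
- bot.read_moment(): the same for the moment, N m.
- bot.read_grip_width(): finger opening in mm.
- bot.read_grip_force(): force on a finger pad.
Only numpy, scipy, OpenCV 4.12 (cv2) and the standard library are available. Lean on these libraries where they do the work, as an engineer would, in place of code of your own. Each camera call takes 0.05 s, during which the arm holds its last target. There are 200 camera calls.

### The job

I want to know which side of the rough blank on the little bench lathe is the heavy one. Use the green screwdriver that lies beside it to prise up the headstock cover by its lip, swing the cover right back on its hinge and lay the screwdriver down on the bench; then take the red knob of the sprung index plunger, pull it fully up and keep hold of it there, so that the pin stays clear of the index ring and the blank swings round by itself until it hangs still. Do not push the blank, the handwheel or anything else that turns, leave the other things on the bench where they are, and finish with the plunger still held up.

Things in the scene. Friction and masses are not known exactly. Their poses are not given: they have to be found in the camera images.
- lathe: small bench lathe, dark green, fixed. Origin: on the bench top, straight under the index plunger. x points from the turner's side (front) to the back, y along the spindle to the handwheel, z up. Headstock 98 deep (x -46 to 52 mm), 126 wide, flat deck at z 118. Motor behind, to x 132, top z 73. Tool rest at x -118, y -90 to -210, top z 114. Handwheel y 82 to 106, radius 46, axis z 105
- cover_swing (a joint): hinge of the headstock cover, rad: 0 shut, grows as its front goes up and back, stop at 1.85. The cover is a light grey box, open below, 116 deep, 118 wide, 96 mm high, 3 mm walls, 0.1 kg; shut, it hides the plunger. The hinge is stiff: the cover stays at any angle where it is left; about 1.5 N upward at the lip moves it
- cover_lip (a point): middle of the front edge of the cover's prising lip, on its underside. Lip 4 mm thick, 50 wide (along lathe y), standing 15 mm out from the cover's front wall; shut, its underside is 122 mm above the bench at lathe x -73 to -58, and below it is open air back to the deck's edge at x -50. Moves with the cover, at 131 mm from the hinge axis
- hinge_axis (a point): middle of the cover's hinge axis, at the back edge of the deck: lathe x 58 mm, y 0, z 121 mm; the axis runs along lathe y
- pin_pull (a joint): travel of the sprung index plunger, m: 0 with its pin seated 8 mm deep in a hole of the index ring, grows as the knob is pulled straight up; clear of the ring above 0.008; stop at 0.013 (fully up). Spring: 5 N at the start of the pull, 11.5 N at the stop; it snaps back when let go
- knob (a point): middle of the grip of the red round ribbed plunger knob: 26 mm across, straight sides 19 mm high centred here, axis vertical. Seated, it is 191.5 mm above the bench, the knob's top at 204, its underside (neck 12 across) at 174, on a steel sleeve 15 across on the bridge whose top is at 158 mm (22 deep along lathe x, 46 wide along y)
- spindle_turn (a joint): angle of the spindle with index ring (12 holes), handwheel and blank, rad: about 0 at the start, locked by the pin with up to 0.08 play either way; grows as the top of the blank comes to the front. With the pin clear the blank swings by itself and in 2 to 3 s hangs still at about 1.8, bark side down
- blank_bark (a point): middle of the dark bark on one side of the blank, its heavy side. Blank: rough disc of light wood, 126 mm across, 48 thick, mounted off centre on the spindle at lathe y -92 to -140; the spindle axis runs along y at lathe x 0, z 105 mm; the blank sweeps a circle of radius 84 mm
- screwdriver: green-handled screwdriver lying on the bench, 181 mm long, about 0.09 kg. Origin under its middle; its y axis points along it to the tip. Ribbed handle 28 wide, 26 high, from y = -90 to +8 mm; round steel shaft 5.6 mm thick on to y = 85 mm; its axis lies 13 mm above the bench
- tape_measure: yellow tape measure 39x86x61 mm, origin under its middle; to be left alone
- wax_pot: low white pot 69 mm across, 41 high; origin under its middle; to be left alone
- chisel: wide chisel with yellow handle, 253 mm long, 28 high, lying in front of the lathe; origin under its middle; to be left alone

How it is judged:
By the outcome, as a careful person would: the job done as asked, in the order asked, and still so for the second after the job is handed in, while the arm keeps its last pose, push and grip.
It also fails if it takes over 67 s, if anything falls off the work surface, if the arm or the gripper's body presses on something with over 40 N, if the wrist force passes 120 N, or if a joint passes its speed limit or range.

## Working session

There is one attempt and no reset: what is moved stays moved. The work goes in short steps, each a Python script; the robot and the scene stay as the last script left them, time stands still between calls to the robot, and variables do not carry over. Pictures are saved under pics/ and viewed, at most 10 in all, crops included, and the job is handed in when it is done.

```bash
mkdir -p pics; ls; cat > h.py <<'E'
import numpy as np, cv2
from scipy.spatial.transform import Rotation as R
from rig import bot, eyes
def q2R(q): return R.from_quat([q[1],q[2],q[3],q[0]]).as_matrix()
def R2q(M):
    q=R.from_matrix(M).as_quat(); return [float(v) for v in (q[3],q[0],q[1],q[2])]
def cam(name):
    if name=="wrist":
        p=np.array(bot.read_ee_pos()); M=q2R(bot.read_tool_rot())
    d=eyes.read_camera(name)
    f=d["image"].shape[0]/2/np.tan(np.radians(d["fovy"])/2)
    if name=="wrist":
        T=np.array(d["mount"]); Rc=M@T[:3,:3]; e=p+M@T[:3,3]
    else:
        a=np.array(d["attitude"]); Rc=a if a.shape==(3,3) else q2R(a); e=np.array(d["eye"])
    v,u=np.mgrid[:d["image"].shape[0],:d["image"].shape[1]]
    ray=np.stack([(u-d["cx"])/f,(v-d["cy"])/f,np.ones(u.shape)],-1)
    d["pts"]=(ray*d["depth"][...,None])@Rc.T+e
    d["Rc"],d["e"],d["f"]=Rc,e,f
    return d
def proj(d,P):
    c=(np.atleast_2d(P)-d["e"])@d["Rc"]; return np.c_[c[:,1]/c[:,2]*d["f"]+d["cy"],c[:,0]/c[:,2]*d["f"]+d["cx"]]
E
python3 - <<'E'
from h import *
ims=[]
for n in ("scene","side"):
    d=cam(n); ims.append(d["image"]); np.savez(f"{n}0.npz",pts=d["pts"],im=d["image"])
    print(n,d["e"],d["Rc"][:,2],d["f"])
    for t in ("lathe","cover_lip","screwdriver","tape_measure","wax_pot","chisel","blank_bark","cover_swing"):
        r=eyes.trace(n,t)
        for x in r[:2]:
            m=x["pixels"]&(d["depth"]>0); P=d["pts"][m]
            print(n,t,round(x["p"],2),np.round(x["pixel"]),m.sum(),np.round(np.median(P,0)) if len(P) else None, np.round(np.percentile(P,[3,97],axis=0)).tolist() if len(P) else None)
cv2.imwrite("pics/a.png",ims[0]);cv2.imwrite("pics/b.png",ims[1])
print(bot.read_clock(),bot.read_tool_rot())
E
```

```text
pics
rig.py
scene [  -4.5667474  -468.5308842   652.12783442] [ 0.55062298  0.66083025 -0.51001737] 408.25366731185886
scene lathe 0.74 [235. 302.] 10648 [553.  12. 108.] [[448.0, -158.0, 5.0], [637.0, 179.0, 216.0]]
scene cover_lip 0.62 [185. 288.] 3245 [569. 101. 195.] [[534.0, 62.0, 126.0], [647.0, 185.0, 217.0]]
scene screwdriver 0.56 [207. 207.] 175 [518. 371.  19.] [[508.0, 332.0, 7.0], [534.0, 417.0, 25.0]]
scene wax_pot 0.76 [186. 242.] 403 [656. 379.  35.] [[634.0, 359.0, 5.0], [693.0, 418.0, 42.0]]
scene wax_pot 0.26 [236. 311.] 2499 [549.  -3. 126.] [[502.0, -16.0, 59.0], [614.0, 38.0, 168.0]]
scene chisel 0.82 [296. 245.] 867 [394.  27.  17.] [[385.0, -54.0, 7.0], [407.0, 178.0, 24.0]]
scene chisel 0.5 [234. 310.] 2494 [549.  -2. 126.] [[502.0, -16.0, 61.0], [614.0, 40.0, 168.0]]
scene blank_bark 0.81 [234. 313.] 2522 [548.  -2. 125.] [[502.0, -16.0, 58.0], [613.0, 43.0, 168.0]]
scene cover_swing 0.95 [185. 288.] 3246 [569. 100. 195.] [[534.0, 62.0, 126.0], [646.0, 184.0, 217.0]]
side [ 145.64660262  -74.5532397  1054.71129686] [ 0.38420124  0.23660719 -0.89241607] 377.31
[... 556 characters left out ...]
8.0, 362.0, 0.0], [699.0, 420.0, 45.0]]
side wax_pot 0.43 [202. 298.] 7673 [564.  63. 121.] [[453.0, -152.0, 4.0], [663.0, 210.0, 219.0]]
side chisel 0.93 [264. 270.] 820 [400.  49.  15.] [[387.0, -46.0, -1.0], [419.0, 189.0, 26.0]]
side chisel 0.42 [206. 308.] 1230 [560.  20. 153.] [[505.0, -11.0, 90.0], [622.0, 242.0, 171.0]]
side blank_bark 0.86 [207. 310.] 1308 [562.  19. 151.] [[505.0, -12.0, 76.0], [624.0, 241.0, 170.0]]
side cover_swing 0.72 [169. 282.] 2658 [582. 125. 215.] [[537.0, 67.0, 127.0], [656.0, 186.0, 220.0]]
side cover_swing 0.65 [201. 301.] 7439 [564.  65. 126.] [[454.0, -151.0, 5.0], [661.0, 196.0, 219.0]]
0.9 [1.48999738e-05 1.48829026e-01 9.88862943e-01 1.41618833e-05]
```

View pics/a.png

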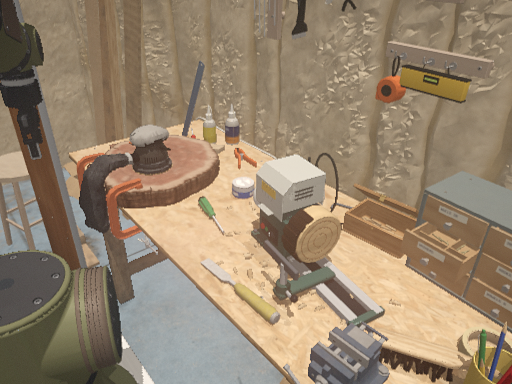

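View pics/b.png

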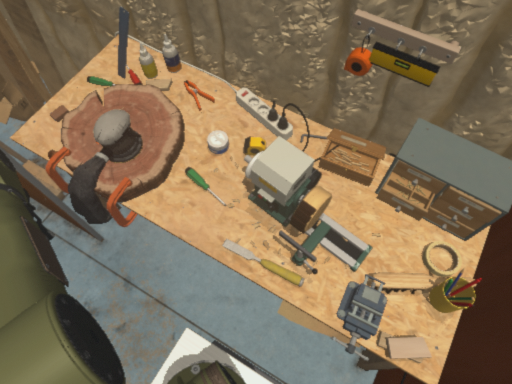

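```bash
python3 - <<'E'
import numpy as np,cv2
for n in ("scene","side"):
    z=np.load(n+"0.npz");p=z["pts"];im=z["im"].astype(int)
    print(n)
    # cover top
    m=(p[...,2]>205)&(p[...,2]<228)&(abs(p[...,0]-590)<110)&(abs(p[...,1]-125)<100)
    P=p[m]; r=cv2.minAreaRect(P[:,:2].astype(np.float32)); print("covertop",r,np.median(P[:,2]))
    # green handle and shaft near
    b,g,rr=im[...,0],im[...,1],im[...,2]
    a=(p[...,0]>440)&(p[...,0]<640)&(p[...,1]>230)&(p[...,1]<480)&(p[...,2]>4)&(p[...,2]<40)
    gm=a&(g>rr+25)&(g>b+15)
    for nm,mm in(("green",gm),("all",a)):
        Q=p[mm][:,:2]
        if len(Q)>5:
            r=cv2.minAreaRect(Q.astype(np.float32)); c=Q.mean(0);u,s,v=np.linalg.svd(Q-c);print(nm,len(Q),r,c,v[0],np.percentile((Q-c)@v[0],[1,99]),np.percentile(p[mm][:,2],[50,95]))
E
```

```text
scene
covertop ((605.87890625, 125.89086151123047), (121.14327239990234, 107.81368255615234), 80.1347885131836) 215.78435810885793
green 87 ((521.2882080078125, 373.5647277832031), (81.56480407714844, 17.95781898498535), 78.1991195678711) [522.10742503 375.67421316] [0.20837878 0.9780482 ] [-40.86689798  38.0130062 ] [22.11888222 24.90875655]
all 648 ((555.6221923828125, 369.70526123046875), (181.04864501953125, 257.1771240234375), 12.230382919311523) [520.03304674 403.42806898] [ 0.38299254 -0.92375143] [-94.80473222 153.07455554] [18.48596056 37.46545001]
side
covertop ((607.26513671875, 127.9444580078125), (118.3257064819336, 112.72820281982422), 80.21348571777344) 216.9873218994063
green 156 ((523.0987548828125, 376.11749267578125), (83.49707794189453, 20.89576530456543), 74.91938018798828) [524.3559975  379.14113981] [0.22938889 0.97333485] [-43.7116515   36.18729469] [22.97125403 27.85452144]
all 674 ((540.0071411132812, 355.5935363769531), (248.49925231933594, 199.70919799804688), 89.86343383789062) [528.75794872 374.46104037] [ 0.21266232 -0.97712575] [-116.74064457  135.02761426] [14.68591823 30.78344692]
```

The scene view shows the lathe with its light-grey cover at about (185,288), and the blank at (234,313). The screwdriver lies at (207,207) with its tip toward the lathe, and the chisel lies in front. The side view agrees: handle at (175,193), tip at (207,230), free bench all round it, and the lathe yawed about -10°. Next I'll look with the wrist camera from above the screwdriver and the lathe.

```bash
cat >> h.py <<'E'
def down(deg):
    a=np.radians(deg); x=np.array([np.cos(a),np.sin(a),0]); z=np.array([0,0,-1.]); return R2q(np.c_[x,np.cross(z,x),z])
E
python3 - <<'E'
from h import *
ims=[]
for k,(p,a) in enumerate((([500,290,400],77),([520,140,470],170))):
    bot.move_to(p,down(a)); d=cam("wrist"); ims.append(d["image"])
    np.savez(f"w{k}.npz",pts=d["pts"],im=d["image"],Rc=d["Rc"],e=d["e"])
    print(d["mount"],d["f"])
    for t in ("screwdriver","cover_lip","lathe","tape_measure","wax_pot"):
        for x in eyes.trace("wrist",t)[:1]:
            m=x["pixels"]&(d["depth"]>0); P=d["pts"][m]
            print(t,round(x["p"],2),np.round(x["pixel"]),m.sum(),np.round(np.median(P,0)), np.round(np.percentile(P,[2,98],axis=0)).tolist())
            if t=="screwdriver" and k==0:
                m2=x["pixels"]&(d["pts"][...,2]>6)&(d["pts"][...,2]<35); Q=d["pts"][m2]
                c=Q[:,:2].mean(0);v=np.linalg.svd(Q[:,:2]-c)[2][0]; v=v*np.sign(-v[1])
                s=(Q[:,:2]-c)@v; print("axis",np.degrees(np.arctan2(v[1],v[0])),"ends",c+v*s.min(),c+v*s.max(),np.ptp(s))
    P=d["pts"]; m=(P[...,2]>208)&(P[...,2]<228)&(P[...,0]>500)&(P[...,0]<700)&(P[...,1]<230)
    if m.sum()>500: print("cover",cv2.minAreaRect(P[m][:,:2].astype(np.float32)),np.median(P[m][:,2]),m.sum())
    m=(P[...,2]>118)&(P[...,2]<134)&(P[...,0]<620)&(P[...,1]>70)&(P[...,1]<200)
    if m.sum()>30: print("lip?",m.sum(),cv2.minAreaRect(P[m][:,:2].astype(np.float32)),np.median(P[m][:,2]))
cv2.imwrite("pics/c.png",cv2.resize(np.vstack(ims),None,fx=.75,fy=.75))
print(bot.read_clock(),bot.read_joint_positions())
E
```

```text
[[ 6.62353446e-04 -9.64966036e-01 -2.62373992e-01  6.58398412e+01]
 [ 9.99999355e-01  3.97161341e-04  1.06377089e-03  5.22174972e-01]
 [-9.22297971e-04 -2.62374527e-01  9.64965677e-01  2.90879327e+01]
 [ 0.00000000e+00  0.00000000e+00  0.00000000e+00  1.00000000e+00]] 337.87664708021407
screwdriver 0.72 [ 70. 254.] 3145 [526. 381.  23.] [[500.0, 271.0, 3.0], [547.0, 426.0, 28.0]]
axis -103.87129731651909 ends [538.9640552  429.82923128] [496.12320241 256.34473599] 178.69585550287832
cover_lip 0.91 [320. 354.] 2734 [554. 180. 148.] [[533.0, 136.0, 125.0], [668.0, 197.0, 219.0]]
lathe 0.68 [256. 406.] 16709 [611. 186. 115.] [[535.0, 108.0, 13.0], [724.0, 252.0, 171.0]]
tape_measure 0.67 [133. 461.] 4485 [703. 285.  56.] [[682.0, 244.0, 8.0], [730.0, 315.0, 63.0]]
wax_pot 0.91 [ 26. 402.] 4599 [661. 388.  43.] [[636.0, 363.0, 7.0], [700.0, 412.0, 45.0]]
lip? 893 ((569.1358032226562, 176.79330444335938), (109.44815826416016, 49.62632751464844), 32.9224967956543) 127.69539862030271
[[ 6.61965812e-04 -9.64771733e-01 -2.63087560e-01  6.57710452e+01]
 [ 9.99999757e-01  6.96389728e-04 -3.7597
[... 310 characters left out ...]
572. 133. 218.] [[535.0, 75.0, 128.0], [634.0, 190.0, 220.0]]
lathe 0.88 [234. 211.] 43138 [560. 102. 168.] [[451.0, -156.0, 8.0], [633.0, 217.0, 220.0]]
tape_measure 0.6 [257. 382.] 95 [684. 296.  19.] [[681.0, 235.0, 7.0], [741.0, 303.0, 41.0]]
wax_pot 0.72 [234. 461.] 2994 [663. 387.  43.] [[636.0, 361.0, 7.0], [699.0, 424.0, 45.0]]
cover ((599.6884765625, 128.8602294921875), (118.24160766601562, 89.15367889404297), 80.08841705322266) 218.6706100374944 15306
lip? 1121 ((538.2534790039062, 135.56866455078125), (123.41845703125, 21.407896041870117), 84.36729431152344) 127.88804136538118
4.6833 [ 1.95224091e-01  2.32186018e-01  1.45524580e+00  1.03208632e-05
  1.45430048e+00 -1.20103451e+00]
```

View pics/c.png

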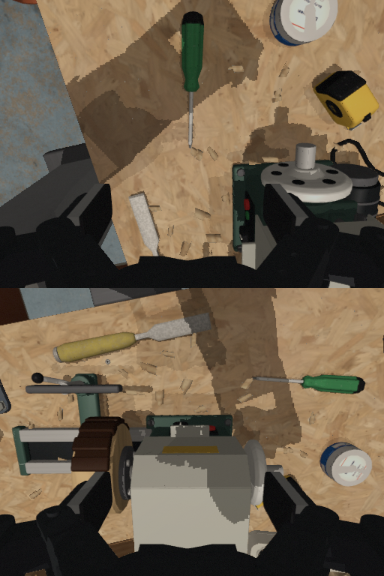

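The upper half shows the screwdriver upright in the picture, handle at about (60,192) and tip at about (145,190). The lower half shows the cover, with its lip toward the camera at about (430,190), the blank on the left and the handwheel on the right. Next I'll fit the lathe pose from the depth and pick up the screwdriver.

```bash
python3 - <<'E'
from h import *
z=np.load("w1.npz");p=z["pts"]
m=(p[...,2]>213)&(p[...,2]<224)&(p[...,0]>500)&(p[...,0]<700)&(p[...,1]<230)&(p[...,1]>40)
r=cv2.minAreaRect(p[m][:,:2].astype(np.float32)); 
for yaw in (-9.9,):
    a=np.radians(yaw);X=np.array([np.cos(a),np.sin(a)]);Y=np.array([-np.sin(a),np.cos(a)])
    for lo,hi in((213,224),(140,205),(123,129)):
        q=p[(p[...,2]>lo)&(p[...,2]<hi)&(p[...,0]>500)&(p[...,0]<700)&(p[...,1]<200)&(p[...,1]>50)][:,:2]
        x=q@X;y=q@Y
        print(lo,len(q),"x",np.percentile(x,[.5,2,5,20,50,80,99]).round(1),"y",np.percentile(y,[.5,2,5,50,95,98,99.5]).round(1))
        if lo==123:
            k=(x<np.percentile(x,1)+15); print("lip y",np.percentile(y[k],[1,5,50,95,99]).round(1),k.sum())
# front wall of cover top edge line fit
row=[]
q=p[m][:,:2]
ys=q@Y
for b in np.arange(ys.min()+8,ys.max()-8,4):
    s=q[abs(ys-b)<2]@X; row.append((b,np.percentile(s,1)))
print("front edge slope deg",np.degrees(np.arctan(np.polyfit(*np.array(row).T,1)))[0],np.median([v for _,v in row]))
# screwdriver pick
v=np.array([np.cos(np.radians(-103.9)),np.sin(np.radians(-103.9))]); o=np.array([517.4,342.6]); g=o-38*v
bot.move_gripper(85)
Q=down(76.1)
bot.move_to([*g,270],Q)
bot.servo_line([*g,177],speed=80)
w=bot.move_gripper(10,80)
print(bot.read_grip_width(),bot.read_grip_force(),bot.read_ft_force())
bot.servo_line([*g,290],speed=150)
print(bot.read_grip_width(),bot.read_clock(),bot.read_ft_force())
E
```

```text
213 13897 x [531.4 532.5 534.  542.6 564.3 587.5 605.4] y [172.  173.7 177.  230.2 283.5 286.7 288.3]
140 5646 x [511.8 511.9 512.1 512.5 513.2 519.5 524. ] y [172.  173.8 177.4 230.1 282.6 286.1 288. ]
123 923 x [497.5 497.7 498.  500.6 506.3 512.1 547.5] y [145.6 147.2 178.3 228.3 254.1 270.3 283.6]
lip y [205.1 207.2 230.2 253.2 272.7] 796
front edge slope deg -0.22111335491527853 532.0258920004865
24.619573821209425 78.8764688372612 [-0.8782531  -0.68153407  5.58298325]
24.902913013948808 9.45 [-0.57597693 -0.25714919 -0.78656124]
```

```bash
cat >> h.py <<'E'
A=np.radians(-9.9); LX=np.array([np.cos(A),np.sin(A),0]); LY=np.array([-np.sin(A),np.cos(A),0]); L0=np.array([601.4,128.6,0])
QW=down(170.1)
def L(x,y,z): return L0+x*LX+y*LY+np.array([0,0,z])
def inL(P): d=np.asarray(P)-L0; return np.stack([d@LX,d@LY,d[...,2]],-1)
def inT(P): return (np.asarray(P)-np.array(bot.read_ee_pos()))@q2R(bot.read_tool_rot())
E
python3 - <<'E'
from h import *
bot.move_to([400,300,300],QW)
bot.move_to(L(-239,0,280),QW)
ims=[]
for n in ("scene","side","wrist"):
    d=cam(n); ims.append(d["image"]); np.savez(f"g_{n}.npz",pts=d["pts"],im=d["image"])
    for t in ("screwdriver","cover_lip"):
      for x in eyes.trace(n,t)[:1]:
        m=x["pixels"]&(d["depth"]>0)
        if m.sum()<5: print(n,t,"few");continue
        P=inL(d["pts"][m]); print(n,t,round(x["p"],2),m.sum(),np.round(np.percentile(P,[2,50,98],axis=0),1).tolist())
        if t=="screwdriver":
            k=P[:,0]>np.percentile(P[:,0],60); 
            for a in np.arange(-220,-90,10):
                s=P[abs(P[:,0]-a)<5]
                if len(s)>2: print(a,len(s),np.round(np.median(s,0),1))
d=cam("scene"); t=proj(d,[L(-239,0,116),L(-110,0,116)]);print(t)
c=ims[0][150:350,150:400]; cv2.imwrite("pics/d.png",np.hstack([cv2.resize(c,(500,400),interpolation=cv2.INTER_CUBIC), cv2.resize(ims[2],(300,225),interpolation=cv2.INTER_AREA).repeat(1,0)[:,:] if 0 else np.vstack([cv2.resize(ims[2],(300,225)),cv2.resize(ims[1][100:300,150:400],(300,175))])]))
print(bot.read_clock(), bot.read_grip_width())
E
```

```text
scene screwdriver 0.71 340 [[-290.8, -16.2, 106.3], [-261.2, -9.5, 120.2], [-130.7, 3.0, 128.5]]
-220 19 [-218.6  -10.6  117.2]
-210 30 [-208.5   -8.4  117.8]
-200 30 [-201.    -8.3  119. ]
-190 5 [-188.    -2.1  113.5]
-180 6 [-180.8   -2.3  113.5]
-170 3 [-173.6   -3.2  114.1]
-130 4 [-129.8   -3.9  113.6]
-120 5 [-120.3   -4.3  113.6]
scene cover_lip 0.75 3350 [[-63.5, -61.2, 122.5], [-27.5, -31.5, 194.1], [55.7, 55.4, 217.3]]
side screwdriver 0.45 35 [[-197.6, -6.8, 112.1], [-147.8, 0.4, 116.0], [-124.6, 3.6, 119.5]]
-170 4 [-170.     1.4  116.3]
-160 7 [-159.6    1.3  115.9]
-150 7 [-149.8    0.3  116.8]
-140 7 [-139.5    0.2  115.1]
-130 6 [-1.312e+02 -1.000e-01  1.154e+02]
side cover_lip 0.81 2726 [[-64.2, -58.2, 125.4], [-18.2, -7.1, 215.0], [57.1, 56.5, 220.0]]
wrist screwdriver 0.65 12106 [[-289.6, -12.7, 118.4], [-256.6, -0.1, 127.9], [-202.6, 12.7, 130.5]]
-220 830 [-2.205e+02 -1.000e-01  1.266e+02]
-210 667 [-2.094e+02 -1.000e-01  1.240e+02]
-200 463 [-2.025e+02 -1.000e-01  1.232e+02]
[[232.31889929 197.55066636]
 [216.62238357 248.85936316]]
12.0 24.77774380022742
```

View pics/d.png

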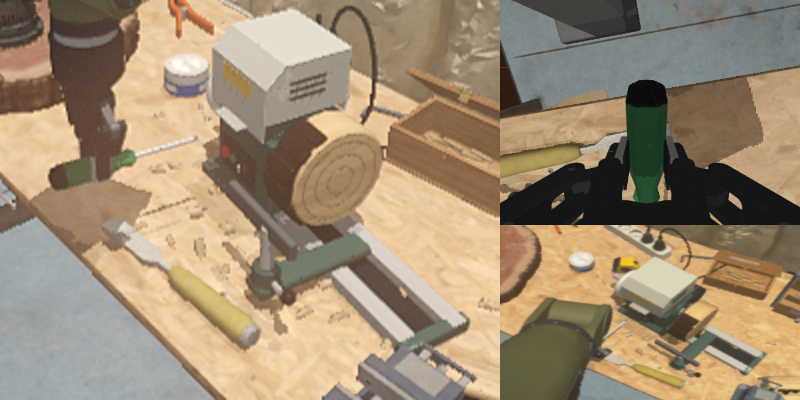

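The driver sits level in the grip, its axis at about z 114–116 and its tip at about lathe x -110 (crop pixel (138,198), as predicted). Next I slide the tip 7 mm under the lip and follow the arc.

```bash
cat >> h.py <<'E'
def tip(x,z,y=0): return L(x-129,y,z+164)   # TCP for screwdriver tip at lathe x, axis height z
def arc(th,a=-124,b=-2.5): return tip(58+a*np.cos(th)+b*np.sin(th),121-a*np.sin(th)+b*np.cos(th))
E
python3 - <<'E'
from h import *
for th in (0,.6,1.2,1.9): print(bot.ik(arc(th),QW) is not None)
print("blocked",bot.servo_line(tip(-66,114.5),speed=60,until_force=8))
f0=np.array(bot.read_ft_force())
for th in np.arange(0.15,.46,.15):
    bot.servo_line(arc(th),speed=70); print(round(th,2),np.round(np.array(bot.read_ft_force())-f0,1))
print(bot.read_clock(),inL(np.array(bot.read_ee_pos())))
d=cam("scene"); 
for x in eyes.trace("scene","cover_swing")[:1]:
    P=inL(d["pts"][x["pixels"]&(d["depth"]>0)]); print(np.round(np.percentile(P,[2,50,98],axis=0)))
cv2.imwrite("pics/e.png",cv2.resize(d["image"][100:320,150:420],None,fx=2,fy=2,interpolation=cv2.INTER_CUBIC))
E
```

```text
True
True
True
True
blocked False
0.15 [ 0.9 -0.6  2.2]
0.3 [ 0.1 -1.   1.5]
0.45 [ 0.8 -0.8  1.2]
14.1917 [-1.83663746e+02 -1.38439877e-02  3.36821604e+02]
[[-50. -61. 143.]
 [ -6. -37. 209.]
 [ 89.  55. 243.]]
```

View pics/e.png

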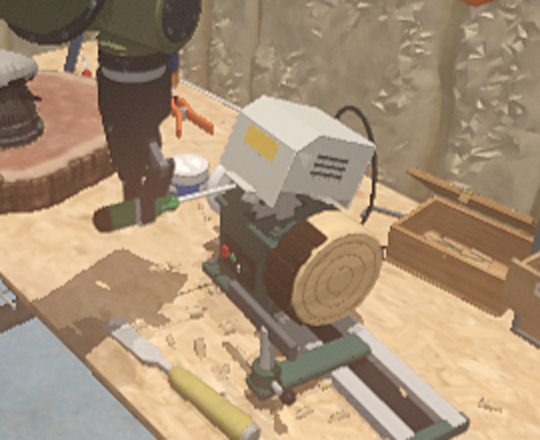

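The cover is tilted up on the tip (tip at about (185,235) in the crop) and the driver is still level. I'll continue along the arc.

```bash
python3 - <<'E'
from h import *
f0=np.array(bot.read_ft_force())
for th in np.arange(0.6,1.75,.15):
    bot.servo_line(arc(th),speed=80); print(round(th,2),np.round(np.array(bot.read_ft_force())-f0,1))
for th in (1.8,1.86,1.92,1.97):
    r=bot.servo_line(arc(th),speed=40,until_force=7); print(th,r,np.round(np.array(bot.read_ft_force())-f0,1))
    if r: break
print(bot.read_clock(),inL(np.array(bot.read_ee_pos())))
d=cam("scene"); 
for x in eyes.trace("scene","cover_swing")[:1]:
    P=inL(d["pts"][x["pixels"]&(d["depth"]>0)]); print(np.round(np.percentile(P,[2,50,98],axis=0)))
cv2.imwrite("pics/f.png",cv2.resize(d["image"][80:300,150:420],None,fx=2,fy=2,interpolation=cv2.INTER_CUBIC))
E
```

```text
0.6 [-1.1  0.3 -0. ]
0.75 [-0.7  0.7 -0.7]
0.9 [-1.1  1.4  0.5]
1.05 [-0.2  0.4 -0.7]
1.2 [-0.2  0.8 -0.8]
1.35 [-0.9  1.4 -0.5]
1.5 [-0.5  1.7  0.2]
1.65 [-0.7  0.8  0.1]
1.8 False [-0.9 -0.   0.3]
1.86 False [-0.5  0.5  0.2]
1.92 True [-4.7  1.4  1.3]
18.5583 [-3.11902915e+01  1.16937322e-01  4.01479531e+02]
[[ 76. -61.  98.]
 [125.   7. 150.]
 [166.  58. 238.]]
```

View pics/f.png

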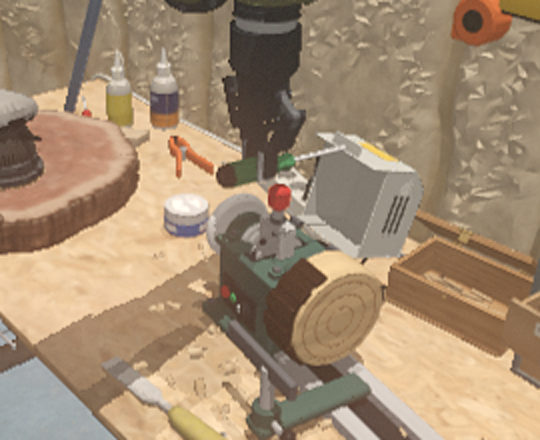

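The cover is back against its stop at about (200,370) and the red knob shows at (197,280). The driver is still held level above it. Next I back off, lay the driver in its old spot and look at the knob.

```bash
python3 - <<'E'
from h import *
p=inL(np.array(bot.read_ee_pos()))
bot.servo_line(L(-230,0,p[2]+3),speed=150)
g=[526.5,379.5]; Q=down(76.1)
bot.move_to([400,300,340],QW); bot.move_to([*g,280],Q)
bot.servo_line([*g,195],speed=120)
print("touch",bot.servo_line([*g,176.5],speed=30,until_force=4),bot.read_ee_pos()[2])
bot.move_gripper(85); bot.servo_line([*g,290],speed=150)
bot.move_to(L(-40,0,420),QW)
ims=[]
for n in ("wrist","scene"):
    d=cam(n); ims.append(d["image"])
    for t in ("knob","screwdriver","cover_swing"):
        for x in eyes.trace(n,t)[:1]:
            m=x["pixels"]&(d["depth"]>0)
            if not m.sum(): continue
            P=inL(d["pts"][m]); print(n,t,round(x["p"],2),m.sum(),np.round(np.percentile(P,[2,50,98],axis=0)).tolist())
    im=d["image"].astype(int); P=inL(d["pts"])
    m=(im[...,2]>im[...,1]+60)&(im[...,2]>im[...,0]+60)&(abs(P[...,0])<30)&(abs(P[...,1])<30)&(P[...,2]>165)&(P[...,2]<215)
    print(n,"red",m.sum(),np.round(np.percentile(P[m],[2,50,98],axis=0),1).tolist())
    k=m&(P[...,2]>201); print("top",k.sum(),np.round(np.percentile(P[k],[3,50,97],axis=0),1).tolist() if k.sum() else 0)
cv2.imwrite("pics/g.png",np.vstack([cv2.resize(ims[0],(400,300)),cv2.resize(ims[1],(400,300))]))
print(bot.read_clock(),bot.read_joint_positions())
E
```

```text
touch True 177.45530238730274
wrist knob 0.91 1787 [[-13.0, -12.0, 183.0], [-5.0, 0.0, 205.0], [10.0, 13.0, 207.0]]
wrist screwdriver 0.96 2693 [[-130.0, 116.0, 2.0], [-118.0, 223.0, 21.0], [-102.0, 270.0, 28.0]]
wrist cover_swing 0.56 5888 [[68.0, -57.0, 104.0], [93.0, -1.0, 115.0], [127.0, 57.0, 147.0]]
wrist red 1737 [[-13.1, -11.8, 186.2], [-5.0, 0.0, 205.0], [10.0, 12.2, 206.8]]
top 1310 [[-11.9, -11.1, 201.9], [-1.9, 0.0, 205.5], [9.7, 11.6, 206.7]]
scene knob 0.73 139 [[-16.0, -15.0, 177.0], [-8.0, -9.0, 196.0], [7.0, 7.0, 205.0]]
scene screwdriver 0.76 186 [[-132.0, 182.0, 9.0], [-124.0, 227.0, 19.0], [-111.0, 277.0, 25.0]]
scene cover_swing 0.61 2731 [[73.0, -61.0, 99.0], [124.0, 7.0, 150.0], [167.0, 58.0, 237.0]]
scene red 128 [[-15.8, -14.9, 182.0], [-7.6, -8.4, 197.8], [7.1, 7.5, 204.6]]
top 44 [[-13.1, -12.9, 201.3], [-4.0, -2.8, 202.9], [6.5, 7.6, 205.1]]
27.3417 [ 1.73335804e-01  3.51926548e-01  1.41671241e+00  7.10574064e-06
  1.37300996e+00 -1.22466182e+00]
```

View pics/g.png

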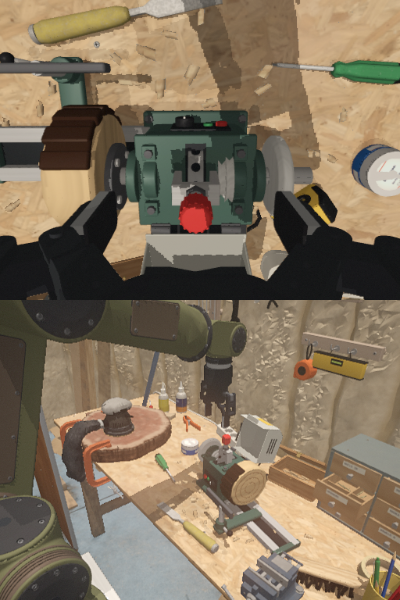

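The driver lies back on the bench (top view (70,340)) clear of everything, and the cover stays open. The knob is centred at lathe (-0.8,0), in the top view at (213,197). Next I grip it and pull.

```bash
python3 - <<'E'
from h import *
bot.move_to(L(-0.8,0,420),QW)
print("hit",bot.servo_line(L(-0.8,0,346.5),speed=70,until_force=10))
bot.move_gripper(15,100); print(bot.read_grip_width(),bot.read_grip_force())
f0=np.array(bot.read_ft_force()); print(f0)
r=bot.servo_line(L(-0.8,0,346.5+16),speed=15,until_force=20)
print("stop",r,bot.read_ee_pos()[2],np.array(bot.read_ft_force())-f0)
bot.dwell(4.5)
print(bot.read_ee_pos()[2],np.array(bot.read_ft_force())-f0,bot.read_grip_width(),bot.read_grip_force(),bot.read_clock())
d=cam("scene"); 
for t in ("knob","blank_bark","screwdriver","cover_swing"):
    for x in eyes.trace("scene",t)[:1]:
        m=x["pixels"]&(d["depth"]>0); P=inL(d["pts"][m]); print(t,round(x["p"],2),m.sum(),np.round(np.percentile(P,[2,50,98],axis=0)).tolist())
cv2.imwrite("pics/i.png",cv2.resize(d["image"][100:320,150:420],None,fx=2,fy=2,interpolation=cv2.INTER_CUBIC))
E
```

```text
hit False
23.00055161498785 98.16567750647664
[-1.18853052  4.68914483  4.09587472]
stop True 358.95262307863567 [ 10.15011201  -2.8555169  -15.91327387]
358.27644348074983 [  9.56419954  -1.77747268 -15.45784383] 23.40857019461794 99.77451894432306 34.9
knob 0.53 55 [[-16.0, -10.0, 191.0], [-13.0, -2.0, 205.0], [-4.0, 6.0, 215.0]]
blank_bark 0.69 2888 [[-63.0, -143.0, 40.0], [-19.0, -138.0, 119.0], [48.0, 86.0, 157.0]]
screwdriver 0.56 213 [[-132.0, 179.0, -2.0], [-124.0, 225.0, 18.0], [-98.0, 274.0, 25.0]]
cover_swing 0.86 2773 [[71.0, -61.0, 96.0], [125.0, 7.0, 149.0], [170.0, 60.0, 238.0]]
```

View pics/i.png

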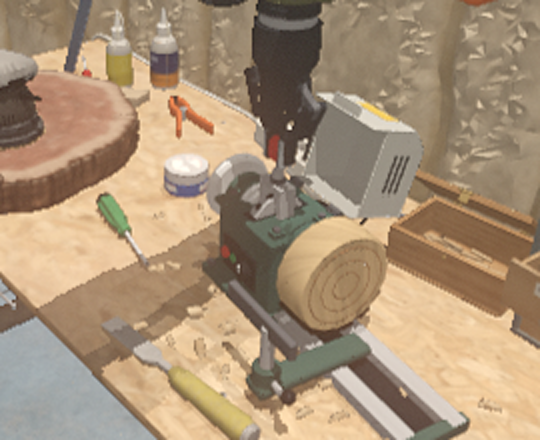

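The blank has swung round: its bark is now out of sight underneath and the plain wood is up at about (270,335). The lift is 11.8 mm, with about 10 N sideways. I'll ease that off and pull up the last millimetre to the stop.

```bash
python3 - <<'E'
from h import *
p=np.array(bot.read_ee_pos()); print(inL(p))
def st(n): print(n,np.round(inL(np.array(bot.read_ee_pos())),2),np.round(bot.read_ft_force(),1),round(bot.read_grip_width(),2))
t=p.copy(); st("now")
for dx,dz in ((.5,.3),(.5,.4),(0,.5),(0,.5),(0,.5),(0,.5)):
    t=t+dx*LX+[0,0,dz]; bot.servo_line(t,speed=5); bot.dwell(.2); st((dx,dz))
    if bot.read_ft_force()[2]<-26: print("stop reached"); break
bot.dwell(3); st("end"); print(bot.read_clock())
E
```

```text
[ -0.55036817   0.48110237 358.27253759]
now [ -0.55   0.48 358.27] [  8.6   2.4 -10.4] 23.26
(0.5, 0.3) [-2.1000e-01  4.7000e-01  3.5821e+02] [ -1.1   2.9 -11.7] 22.95
(0.5, 0.4) [9.0000e-02 5.2000e-01 3.5851e+02] [ -5.3   3.8 -11.1] 23.32
(0, 0.5) [9.0000e-02 4.9000e-01 3.5901e+02] [ -5.3   3.5 -11.8] 22.81
(0, 0.5) [9.0000e-02 5.1000e-01 3.5949e+02] [ -5.2   3.8 -11.2] 23.13
(0, 0.5) [9.0000e-02 5.3000e-01 3.5991e+02] [ -5.3   3.8 -12.4] 23.12
(0, 0.5) [1.1000e-01 5.2000e-01 3.6018e+02] [ -5.1   4.5 -13.2] 22.8
end [1.1000e-01 5.0000e-01 3.6019e+02] [ -4.8   3.9 -14.8] 23.14
41.1
```

```bash
python3 - <<'E'
from h import *
p=np.array(bot.read_ee_pos()); t=p+[0,0,.78]-.3*LX
for k in range(3):
    t=t+[0,0,.5]; bot.servo_line(t,speed=5); bot.dwell(.3)
    f=np.mean([bot.read_ft_force() for _ in range(5)],0); z=bot.read_ee_pos()[2]
    print(round(t[2],2),round(z,2),np.round(f,1))
    if t[2]-z>1.5: break
bot.dwell(3)
d=cam("scene"); im=d["image"].astype(int); P=inL(d["pts"])
m=(im[...,2]>im[...,1]+60)&(im[...,2]>im[...,0]+60)&(abs(P[...,0])<30)&(abs(P[...,1])<30)&(P[...,2]>165)&(P[...,2]<235)
print("red z",m.sum(),np.round(np.percentile(P[m],[2,50,98],axis=0),1).tolist(),bot.read_ee_pos()[2],bot.read_clock())
cv2.imwrite("pics/j.png",cv2.resize(d["image"][130:230,250:350],None,fx=5,fy=5,interpolation=cv2.INTER_CUBIC))
E
```

```text
361.47 360.27 [  3.    4.5 -25.7]
361.97 360.3 [  3.5   4.5 -28.9]
red z 47 [[-15.8, -8.8, 195.5], [-12.9, -2.4, 210.5], [-1.9, 6.7, 216.8]] 360.3192780844094 45.3083
```

View pics/j.png

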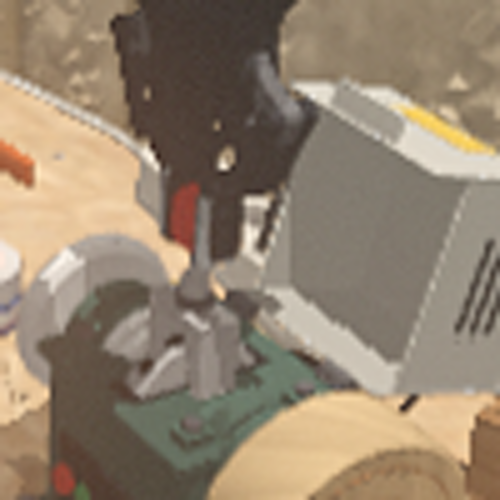

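The plunger is on its hard stop: the force rises to 29 N with no further motion. The knob, at about (210,185), is held between the fingers, and the blank hangs still with its bark down. I'm handing the job in.

```bash
python3 -c "
from h import *
print(bot.finish_job())"
```

```text
the job is handed in; nothing more can be done
None
```

The bark side is the heavy one: the blank swung round and hangs still with its bark down. The cover is back on its stop, the screwdriver is on the bench and the plunger is held fully up. I handed the job in just after 45 s.

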